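# Put the hallway shelf back in order

### The arm

A 7-joint arm with a two-finger parallel gripper is mounted at the origin on the work surface. World frame = base frame: x ahead of the robot, y to its left, z up, the work surface at z = 0. Lengths are in m, angles in rad, forces in N, time in s.
With the tool pointing down it reaches from about 0.425 to 0.875 m from the base axis. Payload 4.7 kg.
Tool frame: the origin (TCP) lies at the very end of the fingers, on their centre line; the grasp point (between the pads) lies behind it (ctrl.tcp_to_grasp is the y of the grasp point in the tool frame, in m); y points along the fingers, x is the direction in which the jaws open and shut, and the axes are right-handed (so a half turn about y gives the same grasp; the last joint's range is limited). The gripper opens to 87 mm and grips with 3 to 60 N. Pads are 19 mm wide; open, the fingers measure 117 mm over their backs; the gripper's body (75 mm by 190 mm) begins 51 mm behind the grasp point.
Start: joints at [1.323, 0.321, -0.07, 1.45, 0.023, 1.371, -0.057], TCP at [0.168, -0.628, 0.223] pointing down, gripper open.
Joint ranges: [-2.86, 2.86], [-0.3, 2.09], [-1.38, 1.24], [0.06, 2.45], [-1.56, 4.7], [0.09, 2.05], [-2.69, 2.69]. Speed limits (rad/s): [2.57, 2.57, 3.14, 3.14, 3.14, 3.14, 3.14].

### API

Orientations are given as a rotation vector (axis times angle).
In Python, from bench import ctrl, get_image, workorder gives the robot as it stands.
- The arm moves only by the tool drive_tool, never from a script. Its argument "increments" is text: rows parted by semicolons, each of 5 numbers parted by spaces: the shift along the tool's x, y, z in mm, then the turn about the tool's y in degrees, then the closure in counts, from 0 (fully open) to 255 (shut). In form: tx ty tz yaw fingers; .... A call has 1 to 20 rows; each row shifts and turns the commanded pose from where the row before left it, along the tool's axes as they then stand; what a row does not reach is not made up. A row lasts 1/8 s, in which the tool goes at most 62.5 mm and 10.7 degrees, less where a joint would pass 70% of its speed; a pose out of reach is approached as far as the arm can. A call is refused whole if a number of a shift passes 62.5 or a number of a turn 10.7, either way. A call with a gripper value outside its range is refused whole. The fingers move at their own pace and stop on an object; "squeeze" is the grip in N (left out, the last holds). Time passes only in rows, so rows that do not move let the fingers close. It gives the time, the measured TCP pose, the force and the opening at its end, in the units of the state.
- ctrl.get_state(): the state, without advancing time (a new reading comes with each control period).
- get_image(name): name is "scene" or "side" or "wrist"; returns a dict with "img" (384x512x3 uint8, red, green, blue), "mtx" (3x3 intrinsics, pixels), "camera_from_world" (4x4, takes a point from world to camera coordinates). Camera axes: x right, y up, looking along -z (the intrinsics and any distortion apply to the point x, -y, -z); pixel columns grow to the right and rows downward; lengths in m; the calibration is good to about 2 mm. A picture is of the moment at which its call begins. There is no depth.
- workorder.close_job(): hands the job in, once; it reports no verdict.
The state is a dict: "time": time; "joint_positions": joint angles; "qd": joint speeds; "joint_torque": joint torques, N m; "position": TCP position; "tool_rot": TCP orientation; "ft_force": force on the tool from outside, world axes, zero at the start; "torque": the same for the moment, N m; "grip_width": opening from 0.0 (shut) to 1.0 (fully open).
Only numpy, scipy, OpenCV 4.12 (cv2) and the standard library are available. Lean on these libraries where they do the work, as an engineer would, in place of code of your own. Each camera call takes 0.05 s, during which the arm holds its last target.

### The job

After dusting, three things on the hallway shelf stand in each other's places. Stand the wooden dice cup upright in the middle of the round cork coaster, set the orange glass ashtray down gently in the middle of the square marble tile, and push the brass doorbell button into the hole of the square cream bakelite socket block until it clicks home with its collar flush on the block; the rubber mat is free to park something on the way. Leave the keyring, the candle glass and the card box where they are.

Things in the scene. Friction and masses are not known exactly. Their poses are not given: they have to be found in the camera images.
- dice_cup: Wooden dice cup, open at the top, a loose round cup 85 mm high, outside 60 mm across at the foot and 63 mm at the rim, wall 4 mm, about 0.13 kg. Origin: centre of the underside; z up along its axis. At the start it stands on the socket block, over its hole.
- ashtray: Orange glass ashtray, loose round thick dish 30 mm high, outside 62 mm across at the foot, 66 mm at the rim, wall 7 mm, floor 9 mm thick, about 0.2 kg. Small bumps on the rim (4 mm) are look only. Origin: centre of the underside; z up. Starts on the cork coaster. Glass: it must be set down, not dropped; meeting the tile or the mat faster than 0.5 m/s fails.
- bell_button: Brass doorbell button, one loose rigid piece, 40 mm high, 0.12 kg, foot down. Foot 20 mm long: a cone 18 mm across at its end, 31 mm at 8 mm up, then a groove 25 mm across. Collar 46 mm across from 20 to 30 mm up, bevelled to 40 mm across at 34. White push piece 20 mm across on top. Origin: centre of the foot's underside; z up. Starts on the marble tile.
- marble_tile: Place of the ashtray: square marble tile, 100 by 100 mm, 6 mm thick, fixed. Origin: centre of its underside, its top is 6 mm higher.
- cork_coaster: Place of the dice cup: round cork coaster, 110 mm across, 6 mm thick, fixed. Origin: centre of its underside, its top is 6 mm higher.
- socket: Bell button's place: fixed square cream bakelite block, 92 by 92 by 28 mm high; round hole 34 mm across, 24 mm deep in the middle of its top. Four sprung balls in it hold the foot about 10 mm short of home; a push of about 10 N straight down (under 25 N) clicks it past: collar on the block, its origin 8 mm above the block's. Origin: centre of the block's underside.
- rubber_mat: Free spot: oblong dark rubber mat, 120 mm (its x) by 80 mm (its y), 5 mm thick, fixed, empty at the start. Origin: centre of its underside.
- keyring: Bystander: chrome keyring with two flat keys lying flat, about 85 mm long, 4 mm thick, loose. Origin: centre of the ring, on the underside; the keys point along its x. Must not be shifted by more than 30 mm.
- candle_glass: Bystander: small clear glass with a white candle, 56 mm across, 45 mm high, loose. Origin: centre of the underside. Must not be shifted by more than 30 mm.
- card_box: Bystander: flat box of playing cards, 62 mm (x) by 90 mm (y) by 19 mm high, loose. Origin: centre of the underside. Must not be shifted by more than 30 mm.
Not all that is in view belongs to the job. Several things have the shape of the bell_button; the one meant has the colours described above. There is more than one size of the dice_cup; the job needs the larger.

How it is judged:
By the outcome, as a careful person would: the job done as asked, in the order asked, and still so for the second after the job is handed in, with the robot touching nothing.
It also fails if it takes over 104 s, if anything falls off the work surface, if the arm or the gripper's body presses on something with over 40 N, if the wrist force passes 120 N, or if a joint passes its speed limit or range.

## Working session

There is one attempt and no reset: what is moved stays moved. The work goes in short steps, Python scripts to look and compute and a tool call to move; the robot and the scene stay as the last step left them, time stands still between calls to the robot, and variables do not carry over. Pictures are saved under pics/ and viewed, and the job is handed in when it is done.

Besides the shell and the picture viewer there is one more tool, called after "Request:" by a JSON object that holds its "name" and its "arguments". drive_tool: Moves the arm, as the interface text tells. Its arguments: {"type":"object","properties":{"increments":{"type":"string"},"squeeze":{"type":"number"}},"required":["increments"]}

```bash
ls; mkdir -p pics; python3 - <<'E'
from bench import ctrl,get_image
import cv2,numpy as np
print(ctrl.get_state(), ctrl.tcp_to_grasp)
for n in ["scene","side","wrist"]:
    d=get_image(n); cv2.imwrite(f"pics/{n}0.png",cv2.resize(d["img"][:,:,::-1],(800,600),interpolation=cv2.INTER_CUBIC))
    print(n,d["mtx"].tolist(),np.round(d["camera_from_world"],4).tolist(),[k for k in d])
E
```

```text
pics
{'time': 0.0, 'joint_positions': array([ 1.32307707,  0.32182698, -0.07010589,  1.45169641,  0.02260885,
        1.37077688, -0.05688874]), 'qd': array([-1.39818673e-03, -5.42156701e-04,  9.67769554e-05,  2.08664500e-03,
       -7.11739710e-04, -1.14278725e-04,  9.01879140e-04]), 'joint_torque': array([ 3.57674198e-04, -4.91292858e+01, -4.04048776e-01, -3.12536180e+01,
       -6.42142701e-02,  4.37211629e-02,  1.94498421e-04]), 'position': array([ 0.16806186, -0.62732002,  0.22144835]), 'tool_rot': array([-1.32065157,  1.01529635, -1.01266053]), 'ft_force': array([-0.1318052 ,  0.02360953,  0.09388961]), 'torque': array([ 0.00462872,  0.02538407, -0.03917188]), 'grip_width': 0.9967430072689166} -0.0187
scene [[468.36382882179447, 0.0, 254.41358107876704], [0.0, 468.36382882179447, 194.4149195272848], [0.0, 0.0, 1.0]] [[0.8496, 0.5274, 0.0042, -0.518], [-0.4114, 0.6577, 0.631, 0.2052], [0.33, -0.5379, 0.7758, -1.2838], [0.0, 0.0, 0.0, 1.0]] ['img', 'mtx', 'camera_from_world']
side [[463.30069475377877, 0.0, 250.43512194971458], [0.0, 463.30069475377877, 195.74278077097006], [0.0, 0.0, 1.0]] [[0.909, -0.4164, 0.0179, -0.5024], [0.2733, 0.6279, 0.7288, -0.2341], [-0.3147, -0.6575, 0.6845, -0.7669], [0.0, 0.0, 0.0, 1.0]] ['img', 'mtx', 'camera_from_world']
wrist [[311.2668624713792, 0.0, 254.73297509405137], [0.0, 311.2668624713792, 192.7199938596616], [0.0, 0.0, 1.0]] [[0.2592, -0.9658, -0.0016, -0.6494], [0.9286, 0.2496, -0.2746, 0.0327], [0.2656, 0.0697, 0.9616, -0.3908], [0.0, 0.0, 0.0, 1.0]] ['img', 'mtx', 'camera_from_world']
```

View pics/scene0.png

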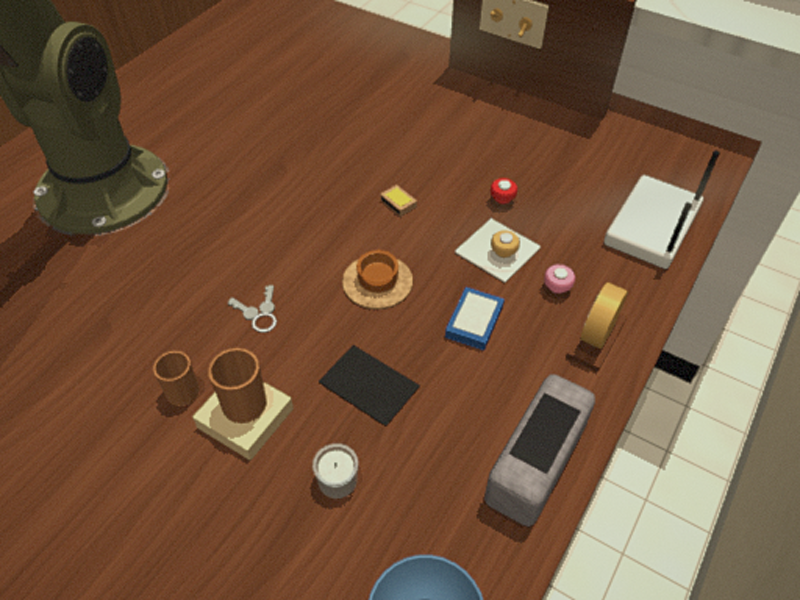

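View pics/side0.png

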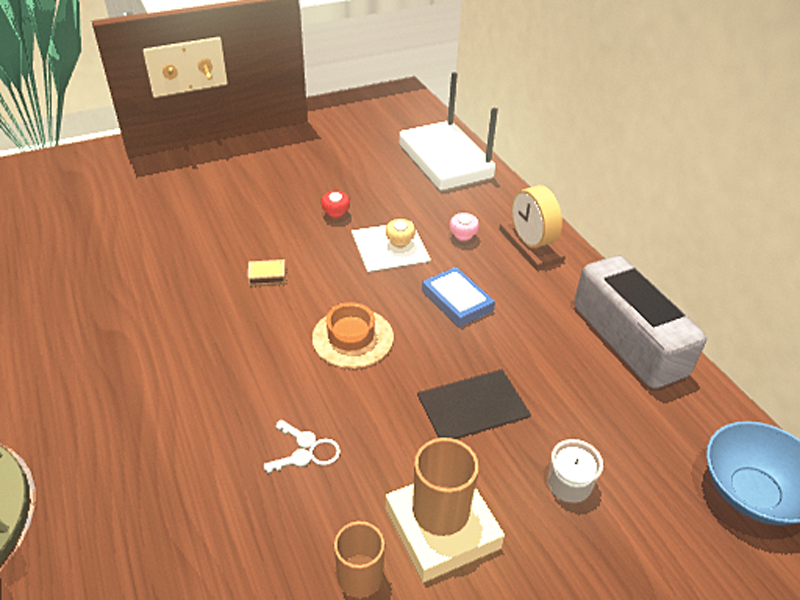

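View pics/wrist0.png

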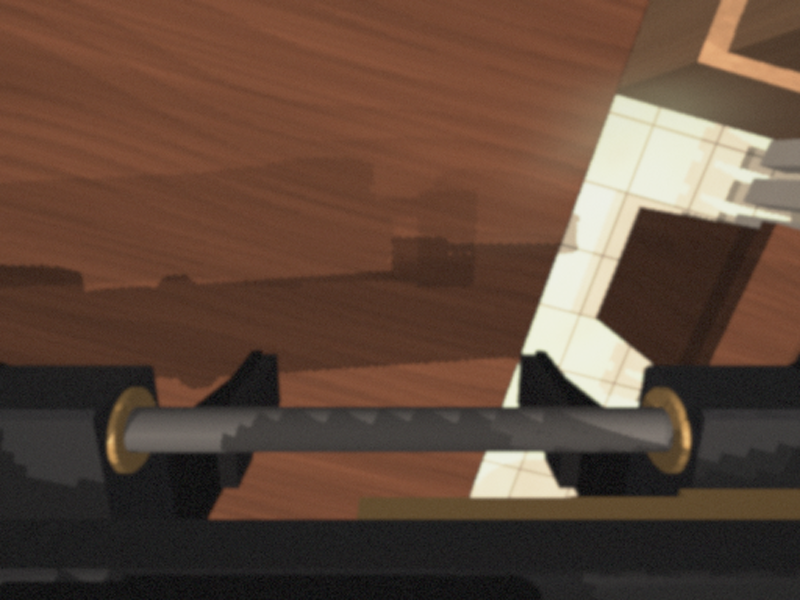

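The brass button is at scene px (505,242) on the tile. Its lookalikes are red (503,190) and pink (560,278). The large cup is at (237,385) on the socket, and the small cup is at (176,378). I'll check these in a close crop and measure.

```bash
cat > h.py <<'E'
import numpy as np,cv2
from bench import ctrl,get_image
from scipy.spatial.transform import Rotation as R
def proj(d,P):
    P=np.atleast_2d(P).astype(float); T=d["camera_from_world"]
    c=P@T[:3,:3].T+T[:3,3]; K=d["mtx"]
    return np.c_[K[0,0]*c[:,0]/-c[:,2]+K[0,2], K[1,1]*-c[:,1]/-c[:,2]+K[1,2]]
def ray(d,uv,z):
    T=d["camera_from_world"];K=d["mtx"]
    v=np.array([(uv[0]-K[0,2])/K[0,0],-(uv[1]-K[1,2])/K[1,1],-1.])
    Rm=T[:3,:3]; o=-Rm.T@T[:3,3]; w=Rm.T@v
    return o+w*(z-o[2])/w[2]
def circ(x,y,z,r,n=60):
    a=np.linspace(0,2*np.pi,n); return np.c_[x+r*np.cos(a),y+r*np.sin(a),0*a+z]
def sq(x,y,z,lx,ly,t):
    c=np.array([[-1,-1],[1,-1],[1,1],[-1,1],[-1,-1]])*[lx/2,ly/2]
    r=np.array([[np.cos(t),-np.sin(t)],[np.sin(t),np.cos(t)]]); p=c@r.T+[x,y]
    return np.c_[p,np.full(5,z)]
def overlay(d,curves,name,crop=None,s=4):
    x0,y0,x1,y1=crop or (0,0,512,384)
    im=cv2.resize(d["img"][y0:y1,x0:x1,::-1],None,fx=s,fy=s,interpolation=cv2.INTER_CUBIC)
    for k,c in enumerate(curves):
        p=((proj(d,c)-[x0,y0]+.5)*s-.5)
        cv2.polylines(im,[np.round(p*8).astype(np.int32)],False,[(0,255,0),(255,0,255),(255,255,0)][k%3],1,cv2.LINE_AA,3)
    cv2.imwrite(f"pics/{name}.png",im)
E
python3 - <<'E'
from h import *
s=get_image("scene");d=get_image("side")
for nm,a,b,z in [("ash",(377,257),(351,311),.036),("tile",(498,249.5),(391,247),.006),("coaster",(378,282),(353,337),.006),("mat",(369,385),(474,404),.005),("cuprim",(236,370),(446,461),.113),("btn top",(506,238),(400,225),.046),("candle",(336,463),(576,461),.045),("ringc",(264,322),(325,452),.004),("card",(475,316),(459,294),.019),("small",(173,364),(360,542),.07),("sockettop",(243,407),(444,520),.028)]:
    print(nm,*[np.round(ray(c,np.array(p)*.64,z)[:2],4) for c,p in((s,a),(d,b))])
overlay(s,[],"c1",(270,100,390,190),6)
overlay(s,[],"c2",(90,210,270,330),4)
print(R.from_rotvec(ctrl.get_state()['tool_rot']).as_matrix().round(3))
E
```

```text
ash [0.5179 0.0874] [0.533 0.088]
tile [0.6594 0.2283] [0.6552 0.2252]
coaster [0.5324 0.0668] [0.5276 0.0694]
mat [ 0.6241 -0.0987] [ 0.6208 -0.0966]
cuprim [ 0.5129 -0.2242] [ 0.5082 -0.2201]
btn top [0.6722 0.2208] [0.6683 0.2228]
candle [ 0.6669 -0.2363] [ 0.6642 -0.2378]
ringc [ 0.43   -0.0881] [ 0.4274 -0.0882]
card [0.6961 0.0777] [0.6922 0.076 ]
small [ 0.4118 -0.2421] [ 0.4073 -0.2429]
sockettop [ 0.5099 -0.2282] [ 0.5051 -0.2342]
[[ 0.259 -0.     0.966]
 [-0.966  0.001  0.259]
 [-0.001 -1.    -0.   ]]
```

View pics/c1.png

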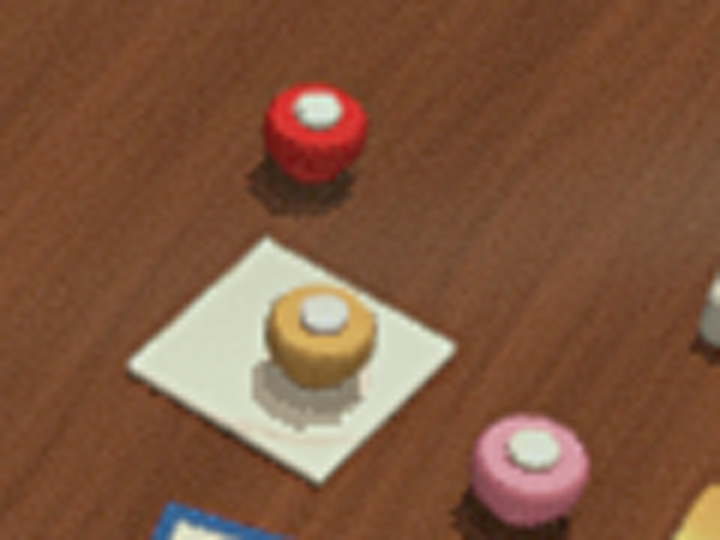

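View pics/c2.png

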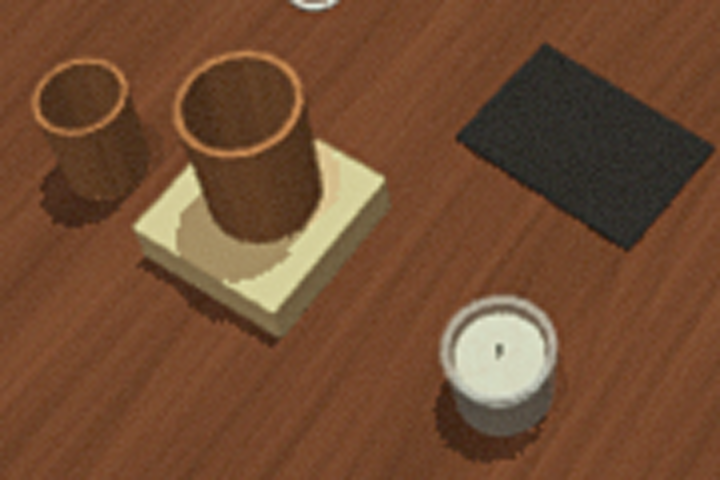

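```bash
cat >> h.py <<'E'
def go(x,y,z,yaw=None):
    """print tool-frame delta mm from the current measured pose; yaw = azimuth(deg) of tool x wanted"""
    s=ctrl.get_state(); M=R.from_rotvec(s['tool_rot']).as_matrix()
    dl=M.T@(np.array([x,y,z])-s['position'])*1000
    az=np.degrees(np.arctan2(M[1,0],M[0,0]))
    print("t",round(s['time'],2),"pos",s['position'].round(4),"azx",az.round(2),"tilt",(M[:,1]).round(4),"delta",dl.round(1),"rows@55",np.ceil(np.abs(dl).max()/55), "F",s['ft_force'].round(1),"g",round(s['grip_width'],3))
E
python3 - <<'E'
from h import *
s=get_image("scene");d=get_image("side");w=get_image("wrist")
T=w["camera_from_world"]; st=ctrl.get_state(); M=R.from_rotvec(st['tool_rot']).as_matrix()
c=-T[:3,:3].T@T[:3,3]; print("cam in tool",(M.T@(c-st['position'])).round(4)); print("cam look in tool",(M.T@(-T[2,:3])).round(3),"up",(M.T@T[1,:3]).round(3))
P=lambda c,p,z:ray(c,np.array(p),z)[:2].round(4)
print("tile",[P(s,(270+(u)/6,100+v/6),.006) for u,v in[(268,237),(456,347),(320,485),(127,365)]])
print("sock",[P(s,(90+(u)/4,210+v/4),.028) for u,v in[(320,140),(387,180),(272,313),(134,228)]])
print("mat",[P(s,(90+(u)/4,210+v/4),.005) for u,v in[(545,43),(714,150),(628,249),(457,138)]])
for n,a,b in[("red",(504,184),(336,197)),("pink",(561,272),(465,219))]: print(n,P(s,np.array(a)*.64,.04),P(d,np.array(b)*.64,.04))
print("clock",P(d,np.array((535,262))*.64,0),P(d,np.array((505,225))*.64,0))
go(.43,.05,.26)
E
```

```text
cam in tool [ 0.0002 -0.162   0.0761]
cam look in tool [-0.     0.962 -0.275] up [-0.     0.275  0.962]
tile [array([0.6174, 0.2877]), array([0.7152, 0.2708]), array([0.701, 0.171]), array([0.6022, 0.1878])]
sock [array([ 0.5116, -0.1823]), array([ 0.5567, -0.1833]), array([ 0.5549, -0.2753]), array([ 0.4641, -0.275 ])]
mat [array([ 0.5672, -0.0529]), array([ 0.6853, -0.0638]), array([ 0.6784, -0.1402]), array([ 0.5623, -0.1315])]
red [0.6106 0.3385] [0.6095 0.3372]
pink [0.7729 0.2063] [0.7705 0.2043]
clock [0.8453 0.1115] [0.852  0.2107]
t 0.4 pos [ 0.1682 -0.6278  0.2224] azx -75.0 tilt [-1.e-04  2.e-04 -1.e+00] delta [-586.9  -37.5  428.3] rows@55 11.0 F [ 0.5  0.7 -0.4] g 1.0
```

Request:
{"name": "drive_tool", "arguments": {"increments": "-25 0 22 0 0; -40 0 36 0 0; -42 0 38 0 0; -42 0 38 0 0; -42 0 38 0 0; -42 0 38 0 0; -42 0 38 0 0; -42 0 38 0 0; -42 0 38 0 0; -42 0 38 0 0; -42 0 38 0 0; -42 0 38 0 0; -42 0 38 0 0; -42 0 38 0 0; -25 0 24 0 0; -5 0 18 0 0; 0 0 0 0 0", "squeeze": 20}}

```text
time: 2.52
position: [0.5505, 0.0957, 0.2223]
tool_rot: [-1.322, 1.014, -1.012]
ft_force: [0.4, 0.9, 0.6]
grip_width: 0.997
```

```bash
python3 - <<'E'
from h import *
w=get_image("wrist");go(.53,.075,.22)
overlay(w,[circ(.53,.068,.006,.055),circ(.53,.075,.036,.033)],"w1",None,1.5)
E
```

```text
t 2.58 pos [0.55   0.0947 0.2222] azx -74.96 tilt [-1.e-03  3.e-04 -1.e+00] delta [ 13.9   2.3 -24.4] rows@55 1.0 F [ 0.3 -1.1  0.4] g 1.001
```

View pics/w1.png

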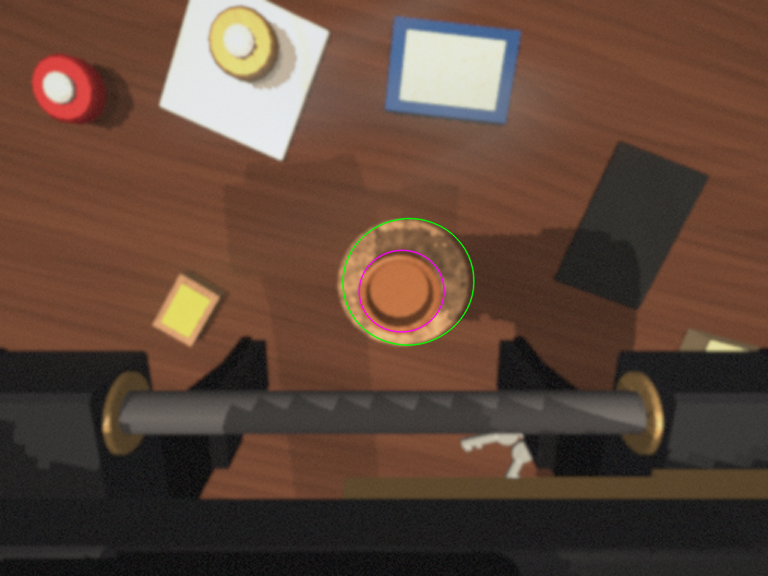

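```bash
python3 - <<'E'
from h import *
w=get_image("wrist");s=get_image("scene");d=get_image("side")
C=circ(.5295,.0705,.006,.055);A=circ(.528,.0775,.036,.033)
overlay(w,[C,A],"w2",(210,130,330,240),6)
overlay(s,[C,A],"s2",(200,140,290,210),6)
overlay(d,[C,A],"d2",(180,180,270,250),6)
ims=[cv2.imread(f"pics/{n}2.png") for n in "sd"]
cv2.imwrite("pics/sd2.png",cv2.resize(np.hstack(ims),(800,311)))
E
```

```text
(no output)
```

View pics/w2.png

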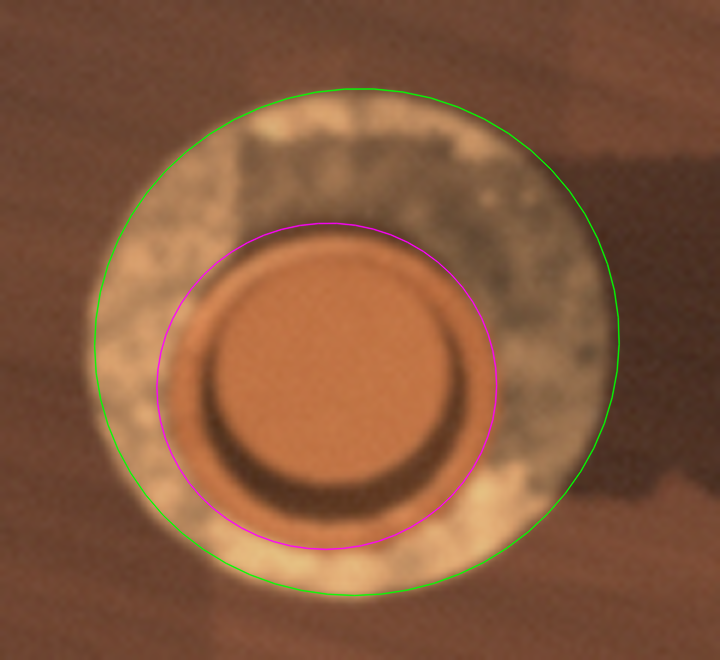

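View pics/sd2.png

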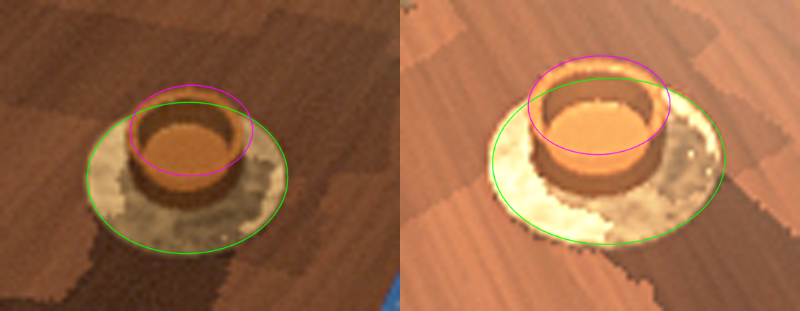

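Request:
{"name": "drive_tool", "arguments": {"increments": "6 20 -14 0 0; 6 40 -13 0 0; 0 50 0 0 0; 0 45 0 0 0; 0 30 0 0 0; 0 12 0 0 0; 0 0 0 0 0"}}

```text
time: 3.6
position: [0.5271, 0.0756, 0.0256]
tool_rot: [-1.322, 1.015, -1.015]
ft_force: [0.6, -0.3, 0.3]
grip_width: 1.001
```

```bash
python3 - <<'E'
from h import *
go(.5265,.0763,.011)
E
```

```text
t 3.6 pos [0.5271 0.0756 0.0256] azx -75.03 tilt [-4.e-04 -3.e-04 -1.e+00] delta [-0.9 14.6 -0.4] rows@55 1.0 F [ 0.6 -0.3  0.3] g 1.001
```

Request:
{"name": "drive_tool", "arguments": {"increments": "0 10 0 0 0; 0 4 0 0 0; 0 0 0 0 120; 0 0 0 0 200; 0 0 0 0 255; 0 0 0 0 255; 0 0 0 0 255", "squeeze": 25}}

```text
time: 4.47
position: [0.5275, 0.076, 0.0118]
tool_rot: [-1.322, 1.014, -1.015]
ft_force: [-0.2, 0.8, 2.3]
grip_width: 0.727
```

```bash
python3 - <<'E'
from h import *
go(.622,-.097,.07)
E
```

```text
t 4.47 pos [0.5275 0.076  0.0118] azx -75.0 tilt [ 4.e-04 -1.e-04 -1.e+00] delta [191.6 -58.2  46.6] rows@55 4.0 F [-0.2  0.8  2.3] g 0.727
```

Request:
{"name": "drive_tool", "arguments": {"increments": "0 -20 0 0 255; 0 -30 0 0 255; 20 -10 6 0 255; 45 0 11 0 255; 45 0 11 0 255; 45 0 11 0 255; 32 0 7 0 255; 5 0 1 0 255; 0 20 0 0 255; 0 0 0 0 255"}}

```text
time: 5.72
position: [0.6199, -0.0952, 0.0492]
tool_rot: [-1.324, 1.017, -1.009]
ft_force: [0.0, 0.2, -1.4]
grip_width: 0.731
```

```bash
python3 - <<'E'
from h import *
w=get_image("wrist");go(.622,-.097,.011)
overlay(w,[sq(.622,-.097,.005,.12,.08,-.09)],"w3",None,1.5)
E
```

```text
t 5.78 pos [ 0.6207 -0.0953  0.0502] azx -74.85 tilt [-0.0032  0.0011 -1.    ] delta [ 2.1 39.1  1. ] rows@55 1.0 F [ 0.2 -0.6 -1.2] g 0.726
```

View pics/w3.png

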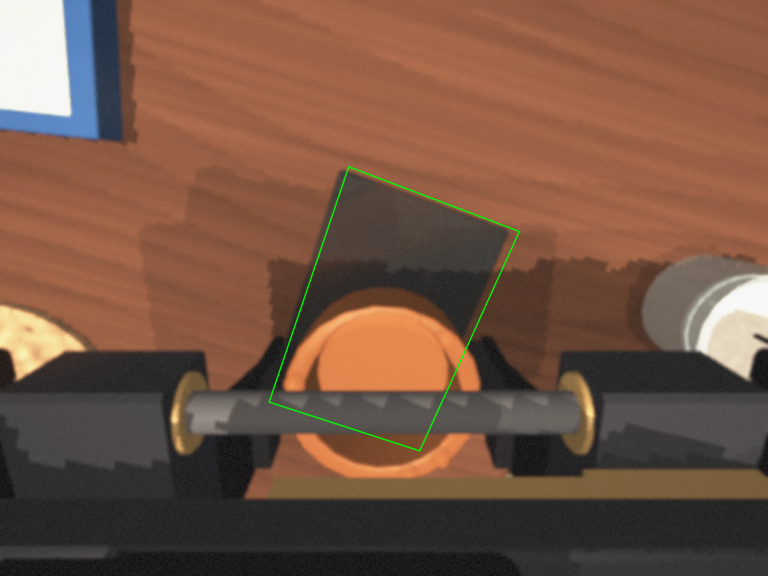

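Request:
{"name": "drive_tool", "arguments": {"increments": "2 15 1 0 255; 0 11 0 0 255; 0 6 0 0 255; 0 3 0 0 255; 0 2 0 0 255; 0 1 0 0 255; 0 1 0 0 255; 0 0 0 0 255"}}

```text
time: 6.78
position: [0.6239, -0.099, 0.0126]
tool_rot: [-1.322, 1.014, -1.014]
ft_force: [0.2, -0.1, -2.5]
grip_width: 0.727
```

Request:
{"name": "drive_tool", "arguments": {"increments": "0 1 0 0 255; 0 1 0 0 255; 0 0 0 0 255"}}

```text
time: 7.15
position: [0.6239, -0.0989, 0.0108]
tool_rot: [-1.322, 1.014, -1.014]
ft_force: [-1.0, -0.5, 1.5]
grip_width: 0.731
```

Request:
{"name": "drive_tool", "arguments": {"increments": "0 0 0 0 150; 0 0 0 0 60; 0 0 0 0 0; 0 0 0 0 0; 0 -20 0 0 0; 0 -50 0 0 0; 0 -55 0 0 0; 0 -55 -20 0 0; 30 -30 -50 0 0; 40 0 -40 0 0; 10 0 -15 0 0; 0 0 0 0 0"}}

```text
time: 8.65
position: [0.5251, -0.2082, 0.2205]
tool_rot: [-1.321, 1.015, -1.019]
ft_force: [0.2, 0.2, -0.5]
grip_width: 0.997
```

```bash
python3 - <<'E'
from h import *
w=get_image("wrist");go(.5105,-.222,.12)
overlay(w,[circ(.5105,-.222,.113,.0315),sq(.509,-.229,.028,.092,.092,0)],"w4",None,1.5)
E
```

```text
t 8.7 pos [ 0.5261 -0.2063  0.2203] azx -75.03 tilt [ 1.6e-03 -6.0e-04 -1.0e+00] delta [ 11.  100.3 -19.2] rows@55 2.0 F [-0.1  0.6 -0.4] g 0.995
```

View pics/w4.png

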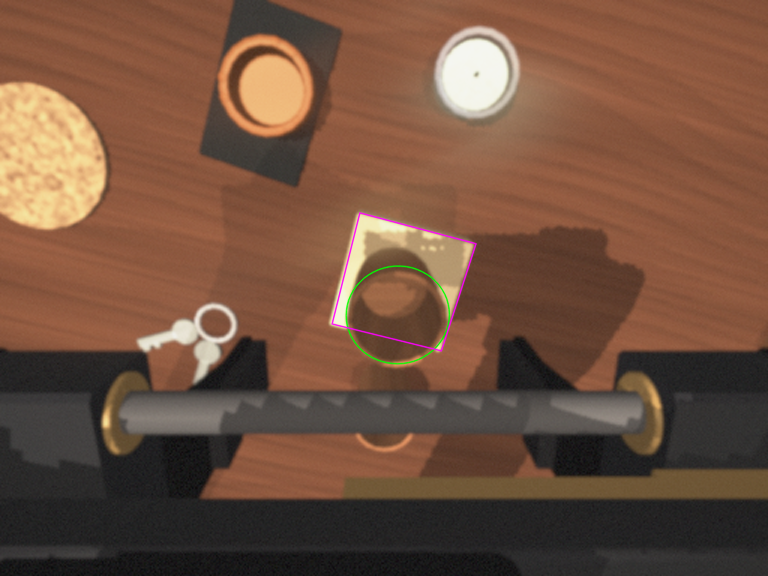

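```bash
python3 - <<'E'
from h import *
w=get_image("wrist")
overlay(w,[circ(.5105,-.222,.113,.0315),sq(.509,-.229,.028,.092,.092,0)],"w5",(210,135,330,250),6)
E
```

```text
(no output)
```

View pics/w5.png

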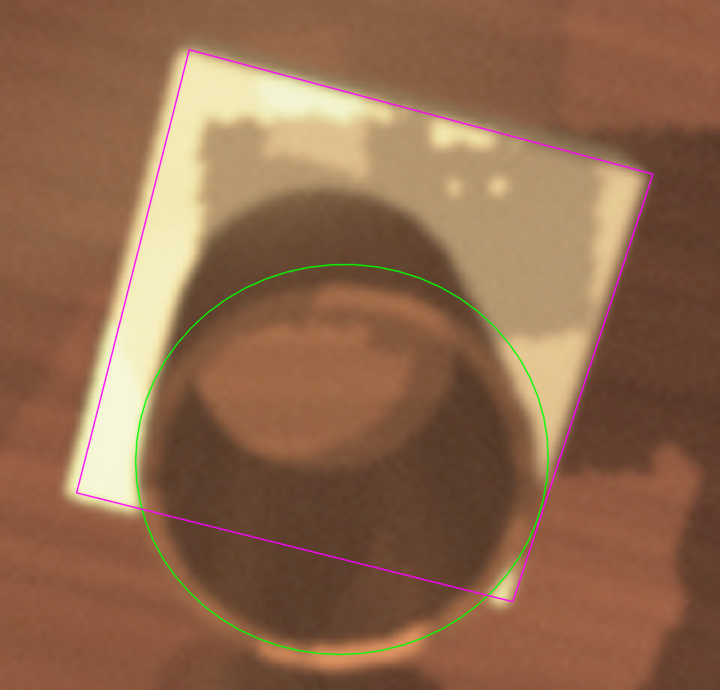

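Request:
{"name": "drive_tool", "arguments": {"increments": "8 10 -14 0 0; 4 20 -8 0 0; 0 35 0 0 0; 0 40 0 0 0; 0 30 0 0 0; 0 15 0 0 0; 0 5 0 0 0; 0 0 0 0 120; 0 0 0 0 200; 0 0 0 0 255; 0 0 0 0 255; 0 0 0 0 255"}}

```text
time: 10.25
position: [0.508, -0.224, 0.0648]
tool_rot: [-1.322, 1.013, -1.015]
ft_force: [-0.6, 1.5, 3.9]
grip_width: 0.7
```

```bash
python3 - <<'E'
from h import *
go(.529,.072,.12)
E
```

```text
t 10.25 pos [ 0.508  -0.224   0.0648] azx -75.0 tilt [ 8.e-04 -6.e-04 -1.e+00] delta [-280.4  -55.4   97. ] rows@55 6.0 F [-0.6  1.5  3.9] g 0.7
```

Request:
{"name": "drive_tool", "arguments": {"increments": "0 -20 0 0 255; 0 -30 0 0 255; -20 -10 7 0 255; -45 0 15 0 255; -50 0 18 0 255; -50 0 18 0 255; -50 0 17 0 255; -40 0 14 0 255; -20 0 6 0 255; -5 0 2 0 255; 0 0 0 0 255"}}

```text
time: 11.62
position: [0.5283, 0.0718, 0.1239]
tool_rot: [-1.323, 1.014, -1.014]
ft_force: [0.2, -1.0, -1.8]
grip_width: 0.703
```

```bash
python3 - <<'E'
from h import *
s=get_image("scene");d=get_image("side");w=get_image("wrist");go(.529,.072,.0428)
C=circ(.529,.072,.006,.055)
overlay(w,[C],"w6",None,1)
overlay(s,[C],"s6",(170,70,340,240),3)
overlay(d,[C],"d6",(140,120,310,290),3)
cv2.imwrite("pics/a6.png",cv2.resize(np.hstack([cv2.imread(f"pics/{n}6.png") for n in "sd"]),(800,400)))
E
```

```text
t 11.78 pos [0.5287 0.0702 0.1239] azx -75.12 tilt [-4.e-04 -7.e-04 -1.e+00] delta [-1.7 81.1  0.8] rows@55 2.0 F [ 0.1 -0.2 -1.5] g 0.699
```

View pics/w6.png

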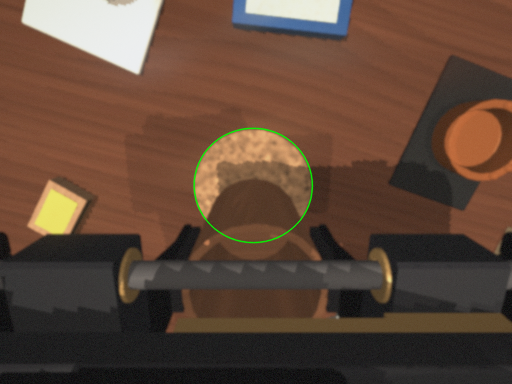

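View pics/a6.png

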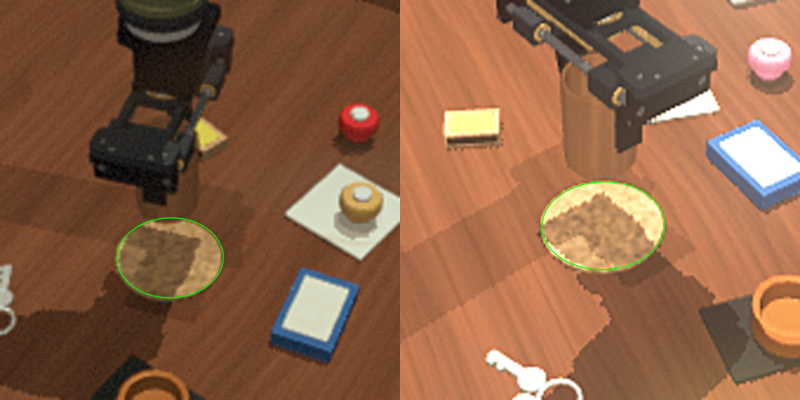

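Request:
{"name": "drive_tool", "arguments": {"increments": "-1 20 1 0 255; 0 25 0 0 255; 0 20 0 0 255; 0 8 0 0 255; 0 4 0 0 255; 0 2 0 0 255; 0 1 0 0 255; 0 1 0 0 255; 0 0 0 0 255"}}

```text
time: 12.9
position: [0.5296, 0.0729, 0.0433]
tool_rot: [-1.322, 1.014, -1.015]
ft_force: [0.0, 1.0, -1.5]
grip_width: 0.704
```

Request:
{"name": "drive_tool", "arguments": {"increments": "0 1 0 0 255; 0 0 0 0 255"}}

```text
time: 13.15
position: [0.5298, 0.073, 0.0428]
tool_rot: [-1.322, 1.014, -1.015]
ft_force: [-2.8, -0.3, 4.0]
grip_width: 0.702
```

Request:
{"name": "drive_tool", "arguments": {"increments": "0 0 0 0 150; 0 0 0 0 60; 0 0 0 0 0; 0 0 0 0 0; 0 -20 0 0 0; 0 -50 0 0 0; 0 -40 0 0 0; -20 -30 30 0 0; -30 -10 45 0 0; -30 0 45 0 0; -20 0 35 0 0; -9 0 19 0 0; 0 0 0 0 0"}}

```text
time: 14.78
position: [0.6695, 0.2249, 0.1928]
tool_rot: [-1.321, 1.014, -1.012]
ft_force: [-0.2, -0.0, 0.2]
grip_width: 0.995
```

```bash
python3 - <<'E'
from h import *
s=get_image("scene");d=get_image("side");w=get_image("wrist");go(.67,.222,.02)
C=[circ(.529,.0718,.006,.055),circ(.529,.0718,.091,.0315),circ(.67,.222,.04,.01),circ(.67,.222,.036,.023),sq(.6575,.2275,.006,.1,.1,-.17)]
overlay(w,C,"w7",None,1.5)
overlay(s,C,"s7",(200,80,370,250),3)
overlay(d,C,"d7",(170,100,340,270),3)
cv2.imwrite("pics/a7.png",cv2.resize(np.hstack([cv2.imread(f"pics/{n}7.png") for n in "sd"]),(800,400)))
E
```

```text
t 14.93 pos [0.6691 0.2223 0.1929] azx -75.04 tilt [ 3.e-04 -7.e-04 -1.e+00] delta [  0.4 172.9   0.8] rows@55 4.0 F [-0.7  0.  -0.1] g 1.002
```

View pics/w7.png

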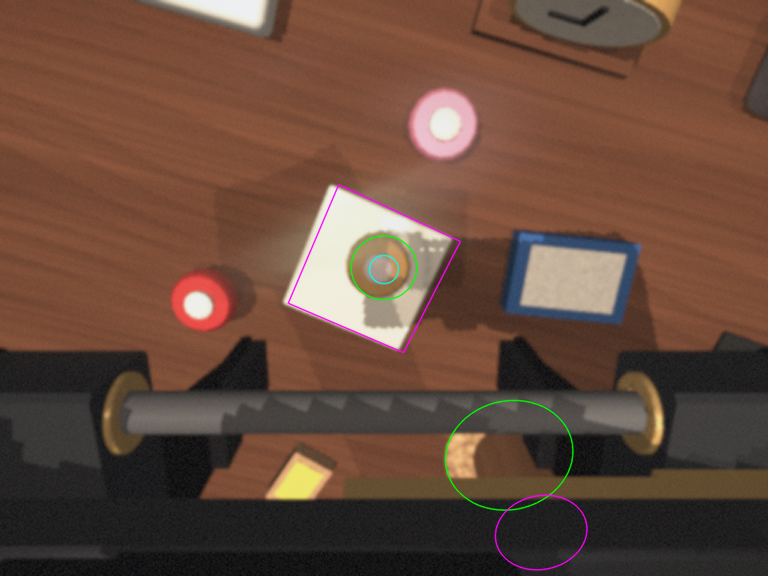

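View pics/a7.png

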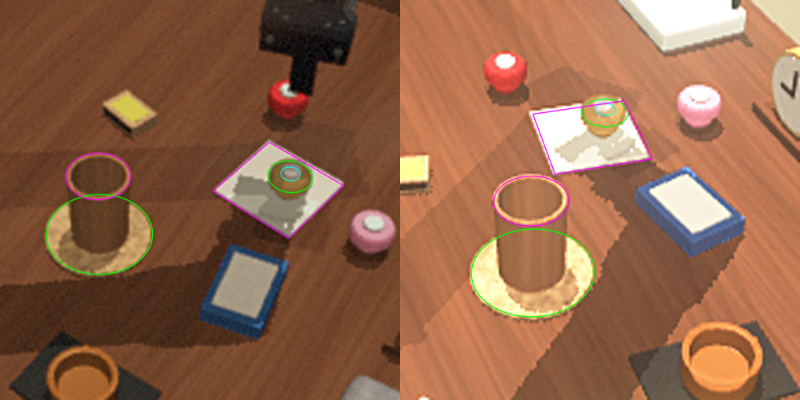

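```bash
python3 - <<'E'
from h import *
w=get_image("wrist")
C=[circ(.67,.2235,.046,.01),circ(.67,.2235,.036,.023),sq(.6575,.2290,.006,.1,.1,-.17)]
overlay(w,C,"w8",(180,115,315,240),6)
E
```

```text
(no output)
```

View pics/w8.png

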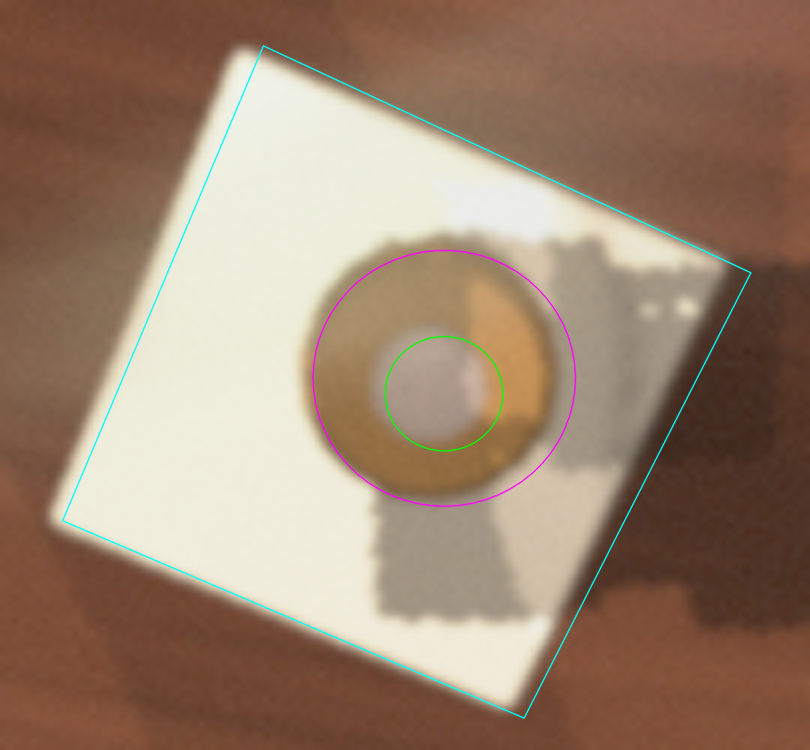

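Request:
{"name": "drive_tool", "arguments": {"increments": "-3 20 3 0 0; 0 40 0 0 0; 0 45 0 0 0; 0 35 0 0 0; 0 20 0 0 60; 0 10 0 0 60; 0 3 0 0 60; 0 0 0 0 60"}}

```text
time: 15.98
position: [0.6722, 0.2273, 0.0202]
tool_rot: [-1.32, 1.013, -1.015]
ft_force: [-0.1, 0.7, -0.1]
grip_width: 0.775
```

```bash
python3 - <<'E'
from h import *
go(.671,.2255,.020)
s=get_image("scene");w=get_image("wrist")
C=[circ(.509,-.2285,.028,.017),sq(.509,-.2285,.028,.092,.092,0)]
overlay(s,C,"s9",(110,220,210,300),6)
overlay(w,[],"w9",None,1.5)
E
```

```text
t 15.97 pos [0.6722 0.2273 0.0202] azx -75.0 tilt [ 1.7e-03  6.0e-04 -1.0e+00] delta [ 1.5  0.2 -1.6] rows@55 1.0 F [-0.1  0.7 -0.1] g 0.775
```

View pics/s9.png

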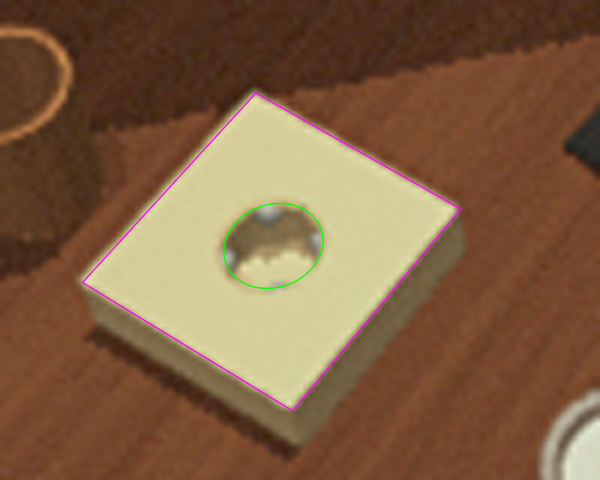

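View pics/w9.png

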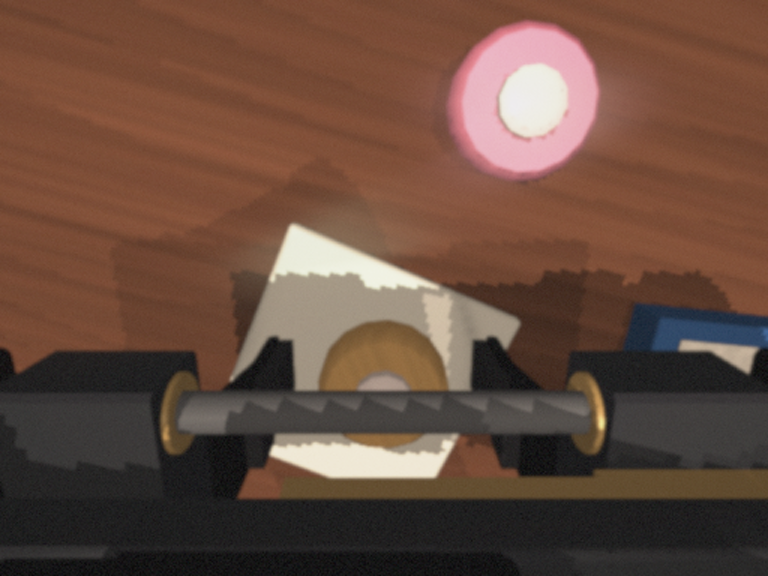

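```bash
python3 - <<'E'
from h import *
w=get_image("wrist");go(.671,.2255,.020)
for n,(x,y) in enumerate([(.6722,.2273)]):
    overlay(w,[circ(x,y,.036,.023),circ(x,y,.04,.020),circ(x,y,.046,.01)],"w10",(190,195,320,310),6)
E
```

```text
t 16.12 pos [0.6722 0.2272 0.0203] azx -75.01 tilt [ 1.8e-03  5.0e-04 -1.0e+00] delta [ 1.4  0.3 -1.6] rows@55 1.0 F [-0.2  0.2  1.2] g 0.767
```

View pics/w10.png

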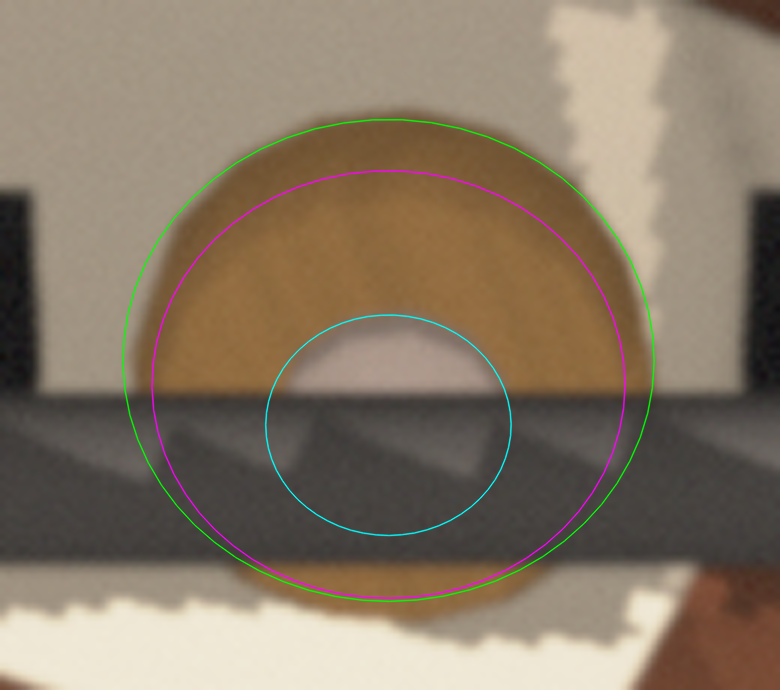

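Request:
{"name": "drive_tool", "arguments": {"increments": "0 0 0 0 140; 0 0 0 0 200; 0 0 0 0 255; 0 0 0 0 255; 0 0 0 0 255; 0 -5 0 0 255; 0 -25 0 0 255; 0 -35 0 0 255; 0 0 0 0 255", "squeeze": 30}}

```text
time: 17.25
position: [0.674, 0.2286, 0.0896]
tool_rot: [-1.315, 1.01, -1.017]
ft_force: [0.3, -0.1, -1.6]
grip_width: 0.514
```

```bash
python3 - <<'E'
from h import *
go(.509,-.2285,.085)
s=get_image("scene")
overlay(s,[],"s11",(280,60,410,180),5)
E
```

```text
t 17.25 pos [0.674  0.2286 0.0896] azx -75.0 tilt [ 0.0075  0.003  -1.    ] delta [ 398.9    2.  -277.7] rows@55 8.0 F [ 0.3 -0.1 -1.6] g 0.514
```

View pics/s11.png

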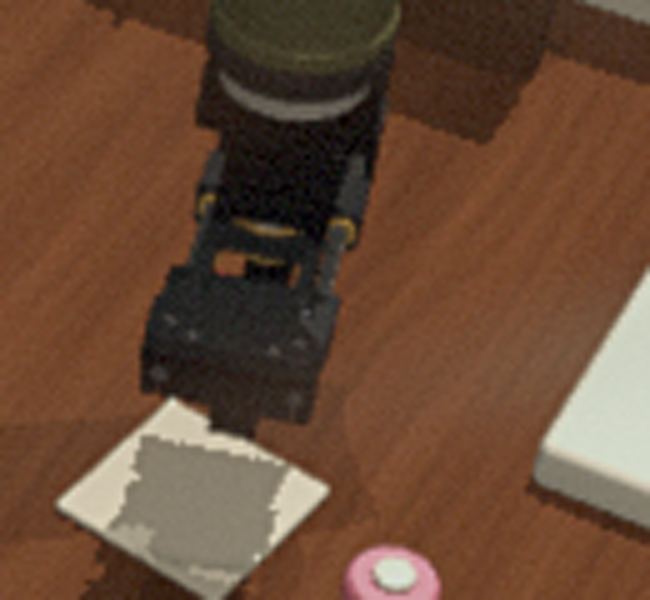

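Request:
{"name": "drive_tool", "arguments": {"increments": "15 -10 -10 0 255; 35 -10 -24 0 255; 42 0 -29 0 255; 43 0 -30 0 255; 43 0 -30 0 255; 43 0 -30 0 255; 43 0 -30 0 255; 43 0 -30 0 255; 40 0 -28 0 255; 32 0 -22 0 255; 15 0 -11 0 255; 5 0 -4 0 255; 0 0 0 0 255"}}

```text
time: 18.92
position: [0.5065, -0.2292, 0.1041]
tool_rot: [-1.322, 1.013, -1.013]
ft_force: [1.1, 1.2, -1.7]
grip_width: 0.514
```

```bash
python3 - <<'E'
from h import *
w=get_image("wrist");s=get_image("scene");d=get_image("side");go(.509,-.2285,.085)
p=ctrl.get_state()['position']
C=[circ(.509,-.2285,.028,.017),sq(.509,-.2285,.028,.092,.092,0)]
B=[circ(p[0],p[1],p[2]+.016,.023),circ(p[0],p[1],p[2]+.026,.01)]
overlay(w,C+B,"w12",None,1.5)
overlay(s,C,"s12",(90,170,220,300),3)
overlay(d,C,"d12",(220,230,350,360),3)
cv2.imwrite("pics/a12.png",np.hstack([cv2.imread(f"pics/{n}12.png") for n in "sd"]))
E
```

```text
t 19.07 pos [ 0.507  -0.2285  0.1042] azx -74.83 tilt [ 4.e-04  5.e-04 -1.e+00] delta [ 0.5 19.2  2. ] rows@55 1.0 F [ 0.2  0.4 -0.5] g 0.512
```

View pics/w12.png

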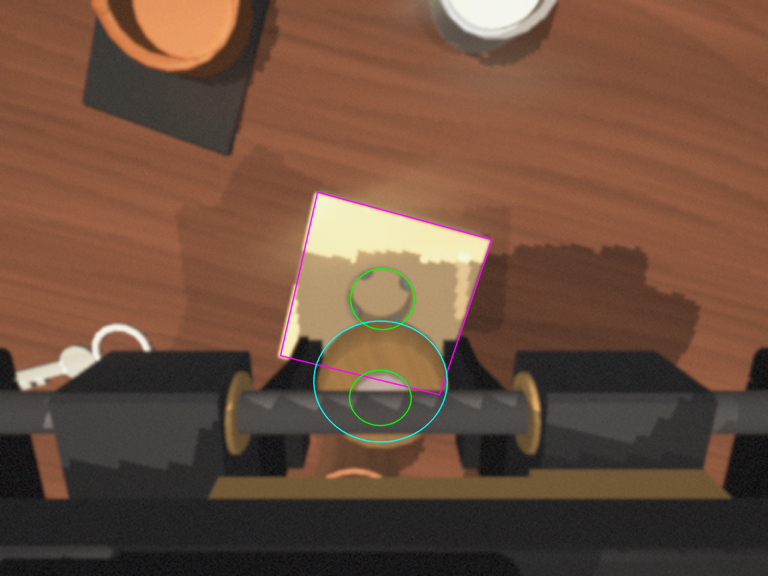

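View pics/a12.png

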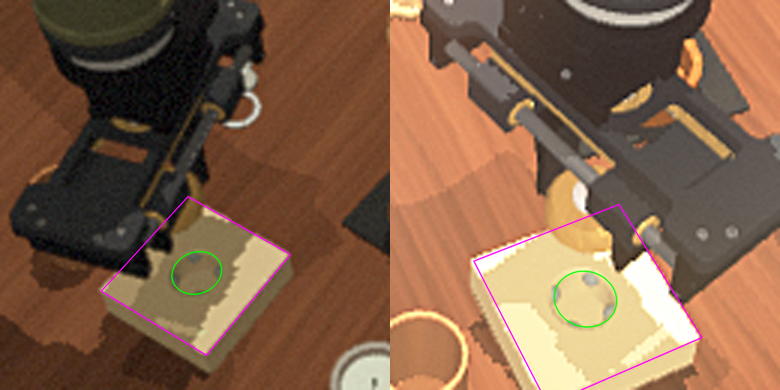

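```bash
python3 - <<'E'
from h import *
w=get_image("wrist");go(.509,-.2285,.085)
p=ctrl.get_state()['position']
C=[circ(.509,-.2285,.028,.017),sq(.509,-.2285,.028,.092,.092,0)]
B=[circ(p[0],p[1],p[2]+.016,.023)]
overlay(w,C+B,"w13",(180,120,335,300),5)
E
```

```text
t 19.12 pos [ 0.5069 -0.2287  0.1042] azx -74.84 tilt [ 3.e-04  5.e-04 -1.e+00] delta [ 0.4 19.2  2.1] rows@55 1.0 F [ 0.2 -0.7 -0.5] g 0.516
```

View pics/w13.png

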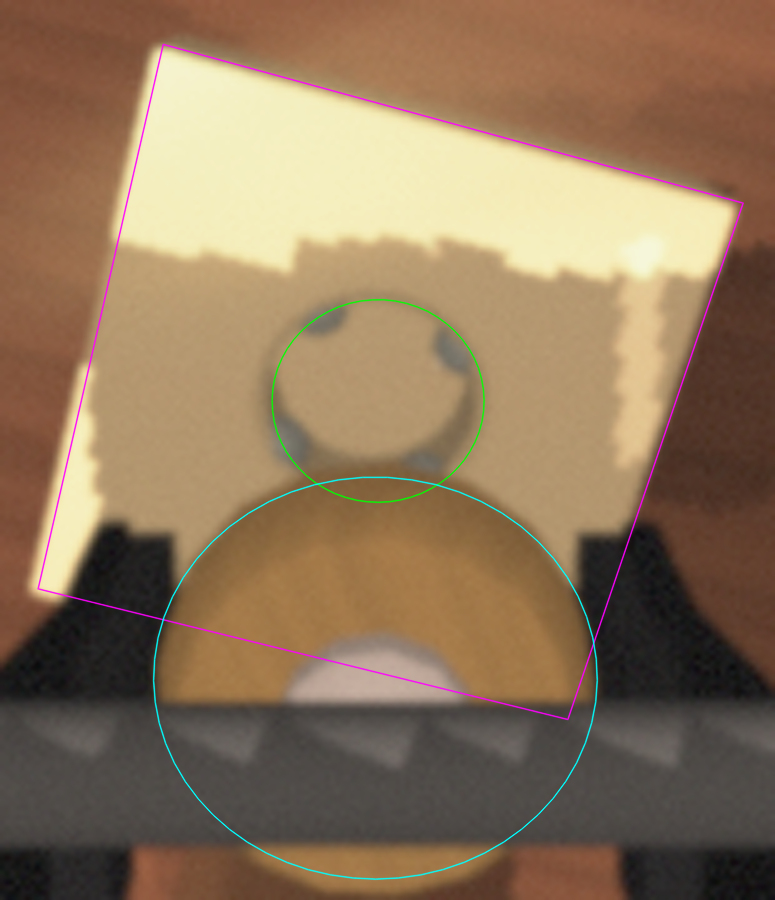

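Request:
{"name": "drive_tool", "arguments": {"increments": "-0.5 15 2 0 255; 0 22 0 0 255; 0 12 0 0 255; 0 6 0 0 255; 0 2 0 0 255; 0 0 0 0 255; 0 0 0 0 255"}}

```text
time: 20.0
position: [0.5084, -0.2296, 0.0477]
tool_rot: [-1.322, 1.013, -1.015]
ft_force: [-0.6, -0.5, -0.5]
grip_width: 0.515
```

```bash
python3 - <<'E'
from h import *
go(.509,-.2277,.034)
E
```

```text
t 20.0 pos [ 0.5084 -0.2296  0.0477] azx -75.0 tilt [ 9.e-04 -7.e-04 -1.e+00] delta [-1.7 13.7  1.1] rows@55 1.0 F [-0.6 -0.5 -0.5] g 0.515
```

Request:
{"name": "drive_tool", "arguments": {"increments": "-1.7 2 1.1 0 255; 0 3 0 0 255; 0 3 0 0 255; 0 2 0 0 255; 0 1 0 0 255; 0 0 0 0 255"}}

```text
time: 20.75
position: [0.5086, -0.2275, 0.0361]
tool_rot: [-1.322, 1.014, -1.014]
ft_force: [0.7, 0.7, -1.3]
grip_width: 0.512
```

```bash
python3 - <<'E'
from h import *
go(.509,-.2277,.033)
E
```

```text
t 20.75 pos [ 0.5086 -0.2275  0.0361] azx -75.0 tilt [-1.e-04  0.e+00 -1.e+00] delta [0.3 3.1 0.3] rows@55 1.0 F [ 0.7  0.7 -1.3] g 0.512
```

Request:
{"name": "drive_tool", "arguments": {"increments": "0 1 0 0 255; 0 1 0 0 255; 0 1 0 0 255; 0 0 0 0 255"}}

```text
time: 21.25
position: [0.5088, -0.2274, 0.0332]
tool_rot: [-1.322, 1.014, -1.014]
ft_force: [0.0, 0.8, -0.9]
grip_width: 0.512
```

Request:
{"name": "drive_tool", "arguments": {"increments": "0 0 0 0 150; 0 0 0 0 60; 0 0 0 0 0; 0 -10 0 0 0; 0 -30 0 0 0; 0 -40 0 0 0; 0 -40 0 0 0; 0 0 0 0 0"}}

```text
time: 22.25
position: [0.5111, -0.2283, 0.1574]
tool_rot: [-1.321, 1.008, -1.02]
ft_force: [-0.6, -0.7, -0.5]
grip_width: 0.997
```

```bash
python3 - <<'E'
from h import *
w=get_image("wrist");s=get_image("scene");d=get_image("side");go(.6235,-.0985,.15)
C=[circ(.509,-.2277,.048,.023)]
overlay(w,C,"w14",None,1)
overlay(s,C,"s14",(90,210,220,300),3)
overlay(d,C,"d14",(220,270,350,360),3)
cv2.imwrite("pics/a14.png",np.vstack([np.hstack([cv2.imread(f"pics/{n}14.png") for n in "sd"]),np.pad(cv2.imread("pics/w14.png")[40:300],((0,0),(0,268),(0,0)))]))
E
```

```text
t 22.4 pos [ 0.5081 -0.2275  0.1528] azx -75.01 tilt [-9.e-04 -1.e-04 -1.e+00] delta [-94.7   2.6 144.9] rows@55 3.0 F [ 0.5  0.1 -0.7] g 1.002
```

View pics/a14.png

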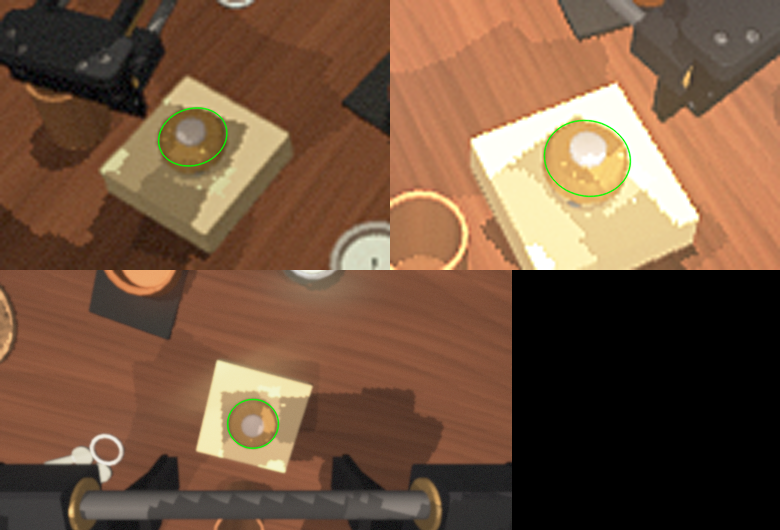

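Request:
{"name": "drive_tool", "arguments": {"increments": "-15 0 25 0 0; -28 0 42 0 0; -28 0 42 0 0; -18 10 28 0 0; -6 25 8 0 0; 0 35 0 0 0; 0 30 0 0 0; 0 20 0 0 0; 0 10 0 0 0; 0 0 0 0 0"}}

```text
time: 23.65
position: [0.6237, -0.0986, 0.0226]
tool_rot: [-1.322, 1.015, -1.014]
ft_force: [-0.0, 0.4, 1.0]
grip_width: 1.0
```

```bash
python3 - <<'E'
from h import *
w=get_image("wrist");go(.6238,-.099,.0112)
overlay(w,[circ(.6238,-.099,.035,.033)],"w15",None,1.5)
E
```

```text
t 23.7 pos [ 0.6244 -0.0985  0.0236] azx -75.01 tilt [ 6.e-04 -2.e-04 -1.e+00] delta [ 0.4 12.4 -0.7] rows@55 1.0 F [-0.3 -0.1  1.8] g 1.001
```

View pics/w15.png

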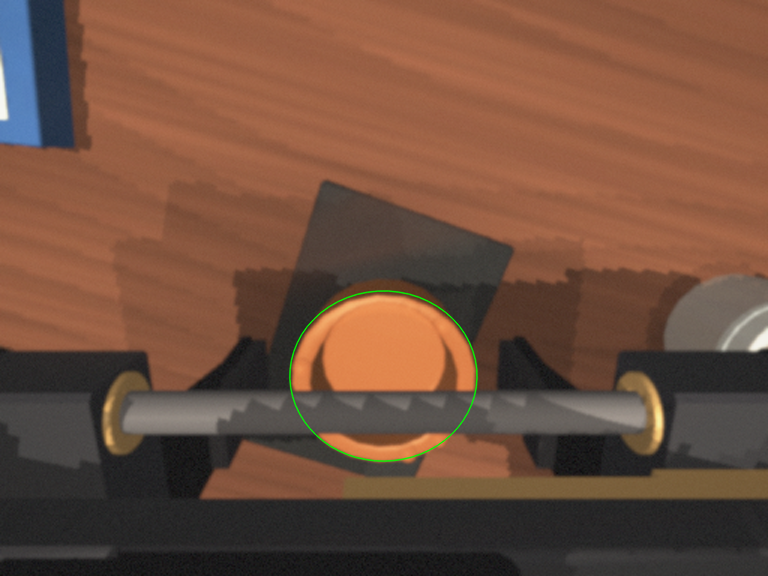

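Ashtray centred between the fingers. Descend and grip.

Request:
{"name": "drive_tool", "arguments": {"increments": "0 8 0 0 0; 0 4 0 0 0; 0 0 0 0 120; 0 0 0 0 200; 0 0 0 0 255; 0 0 0 0 255; 0 0 0 0 255; 0 -20 0 0 255; 0 -35 0 0 255; 0 0 0 0 255", "squeeze": 25}}

```text
time: 24.95
position: [0.6267, -0.098, 0.0701]
tool_rot: [-1.319, 1.009, -1.018]
ft_force: [0.0, 0.2, -1.6]
grip_width: 0.729
```

```bash
python3 - <<'E'
from h import *
go(.658,.2295,.065)
E
```

```text
t 24.95 pos [ 0.6267 -0.098   0.0701] azx -74.99 tilt [ 0.0064 -0.0012 -1.    ] delta [-308.2    4.9  115. ] rows@55 6.0 F [ 0.   0.2 -1.6] g 0.729
```

Request:
{"name": "drive_tool", "arguments": {"increments": "-20 -10 8 0 255; -42 -5 16 0 255; -50 0 18 0 255; -50 0 18 0 255; -50 0 18 0 255; -48 0 18 0 255; -30 0 12 0 255; -13 0 5 0 255; -4 10 2 0 255; 0 10 0 0 255; 0 0 0 0 255"}}

```text
time: 26.32
position: [0.6552, 0.2252, 0.0591]
tool_rot: [-1.325, 1.017, -1.016]
ft_force: [0.4, -0.5, -0.8]
grip_width: 0.725
```

```bash
python3 - <<'E'
from h import *
w=get_image("wrist");s=get_image("scene");go(.658,.2295,.0118)
overlay(w,[sq(.6575,.2295,.006,.1,.1,-.17)],"w16",None,1.5)
overlay(s,[sq(.6575,.2285,.006,.1,.1,-.17)],"s16",(280,110,370,190),6)
E
```

```text
t 26.43 pos [0.6559 0.2263 0.0607] azx -75.12 tilt [-6.e-04 -9.e-04 -1.e+00] delta [-2.6 48.9  2.8] rows@55 1.0 F [ 0.1 -0.3 -1.6] g 0.73
```

View pics/w16.png

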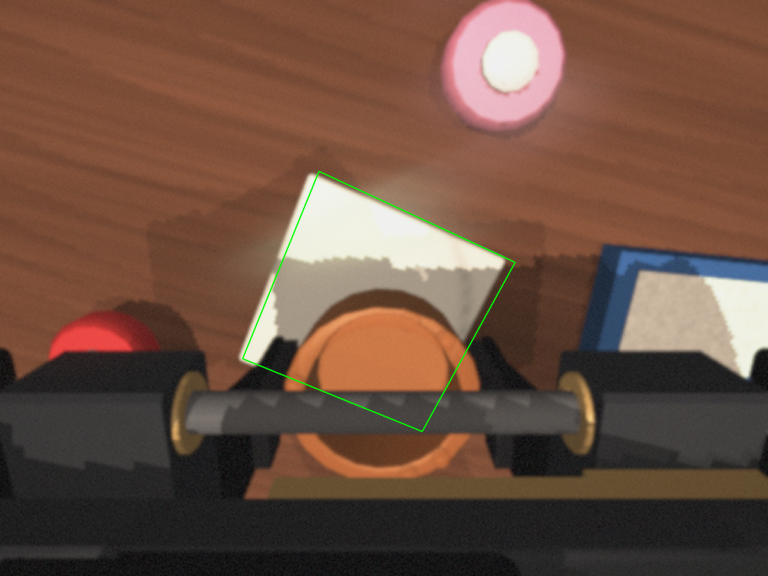

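View pics/s16.png

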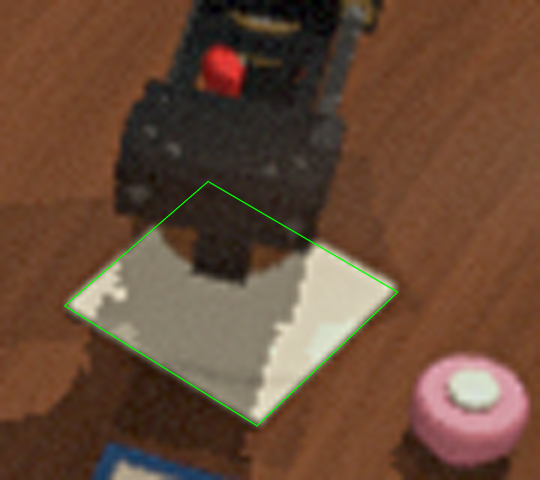

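Request:
{"name": "drive_tool", "arguments": {"increments": "-3 12 2 0 255; 0 15 0 0 255; 0 10 0 0 255; 0 5 0 0 255; 0 2 0 0 255; 0 2 0 0 255; 0 0 0 0 255; 0 0 0 0 255"}}

```text
time: 27.42
position: [0.657, 0.2316, 0.0154]
tool_rot: [-1.321, 1.014, -1.014]
ft_force: [0.5, 0.3, -3.0]
grip_width: 0.727
```

Request:
{"name": "drive_tool", "arguments": {"increments": "1 1 0 0 255; 0 1 0 0 255; 0 1 0 0 255; 0 0.5 0 0 255; 0 0.5 0 0 255; 0 0 0 0 255"}}

```text
time: 28.18
position: [0.6572, 0.2304, 0.0123]
tool_rot: [-1.322, 1.014, -1.015]
ft_force: [-3.8, -1.5, 6.1]
grip_width: 0.727
```

Request:
{"name": "drive_tool", "arguments": {"increments": "0 0 0 0 150; 0 0 0 0 60; 0 0 0 0 0; 0 0 0 0 0; 0 -10 0 0 0; 0 -40 0 0 0; 0 -50 0 0 0; 0 -50 0 0 0; 0 0 0 0 0"}}

```text
time: 29.3
position: [0.6595, 0.2326, 0.1674]
tool_rot: [-1.313, 1.009, -1.017]
ft_force: [-0.3, -0.6, -0.4]
grip_width: 0.996
```

```bash
python3 - <<'E'
from h import *
w=get_image("wrist");s=get_image("scene");go(.509,-.2277,.12)
overlay(w,[circ(.657,.2305,.036,.033)],"w17",(140,100,340,250),4)
overlay(s,[circ(.657,.2295,.036,.033)],"s17",(280,100,380,190),6)
E
```

```text
t 29.4 pos [0.6573 0.2307 0.162 ] azx -74.99 tilt [ 0.0014  0.     -1.    ] delta [ 404.3   41.8 -262. ] rows@55 8.0 F [ 0.  -0.3 -0.3] g 0.995
```

View pics/w17.png

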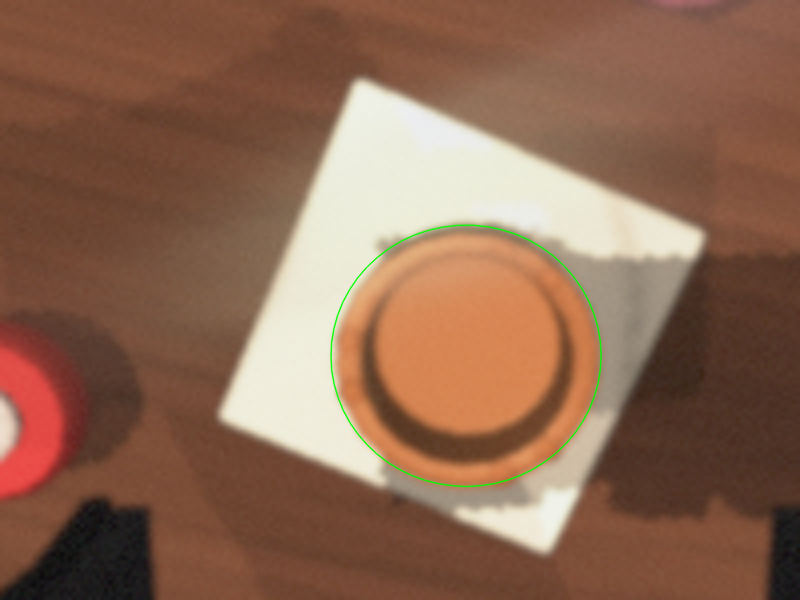

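View pics/s17.png

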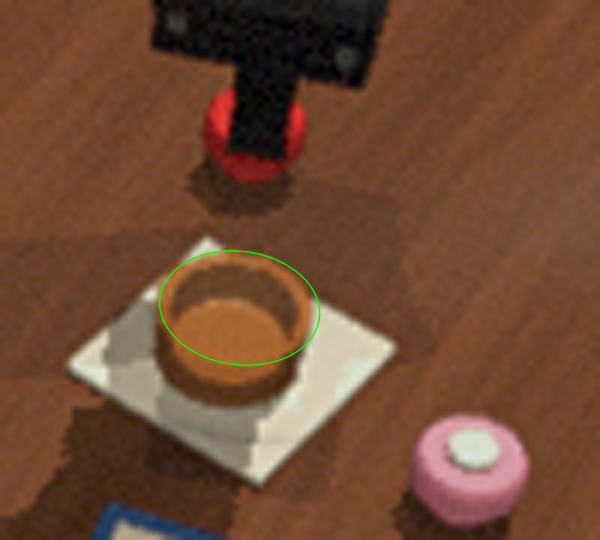

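```bash
python3 - <<'E'
from h import *
w=get_image("wrist");s=get_image("scene")
f=lambda u,v:(140+u/4,100+v/4)
c=[ray(w,f(*p),.006) for p in[(360,78),(705,232),(549,553),(220,418)]]
print("tile w",np.mean(c,0),"side",[np.linalg.norm(c[i]-c[i-1]).round(4) for i in range(4)])
print("ash rim",ray(w,f(468,359),.036),"floor",ray(w,f(469,342),.015))
f=lambda u,v:(280+u/6,100+v/6)
print("scene tile",np.mean([ray(s,f(*p),.006) for p in[(207,237),(397,347),(260,486),(68,364)]],0),"ash rim",ray(s,f(233,305),.036))
E
```

```text
tile w [0.65483426 0.22980034 0.006     ] side [np.float64(0.0974), np.float64(0.0961), np.float64(0.0975), np.float64(0.0974)]
ash rim [0.65507968 0.22750788 0.036     ] floor [0.65400074 0.22678807 0.015     ]
scene tile [0.65901157 0.22936934 0.006     ] ash rim [0.65599584 0.22822774 0.036     ]
```

Request:
{"name": "drive_tool", "arguments": {"increments": "15 0 -10 0 255; 35 0 -23 0 255; 44 0 -28 0 255; 45 0 -29 0 255; 45 0 -29 0 255; 45 0 -29 0 255; 45 0 -29 0 255; 45 0 -29 0 255; 40 10 -26 0 255; 28 20 -18 0 255; 13 20 -9 0 255; 4 10 -3 0 255; 0 10 0 0 255; 0 0 0 0 255"}}

```text
time: 31.25
position: [0.509, -0.2255, 0.0905]
tool_rot: [-1.322, 1.013, -1.011]
ft_force: [-0.3, -0.5, -1.0]
grip_width: 0.005
```

```bash
python3 - <<'E'
from h import *
w=get_image("wrist");d=get_image("side");go(.509,-.2277,.06)
overlay(w,[circ(.509,-.2277,.058,.01)],"w18",(150,130,350,280),4)
overlay(d,[circ(.509,-.2277,.058,.01)],"d18",(220,230,350,350),5)
E
```

```text
t 31.35 pos [ 0.5095 -0.2263  0.0916] azx -74.88 tilt [ 9.e-04 -0.e+00 -1.e+00] delta [ 1.2 31.6 -0.9] rows@55 1.0 F [0.1 0.3 0. ] g 0.005
```

View pics/w18.png

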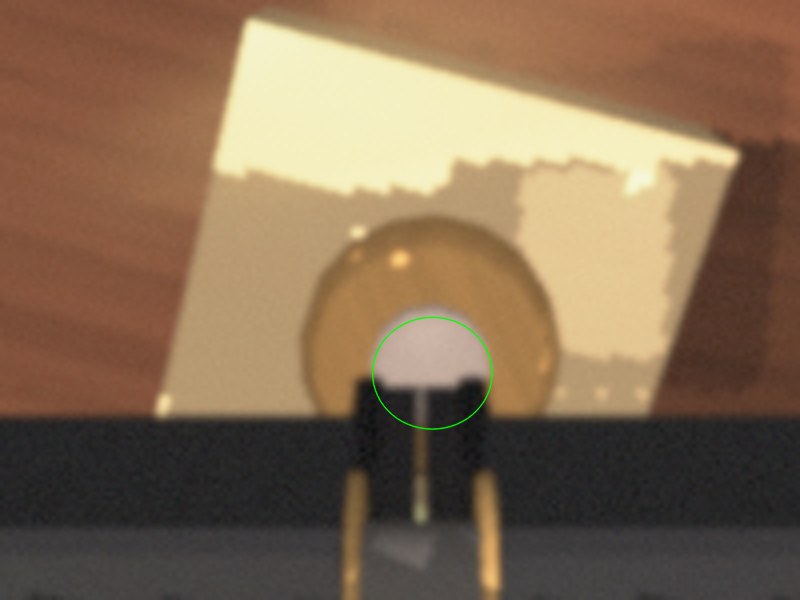

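View pics/d18.png

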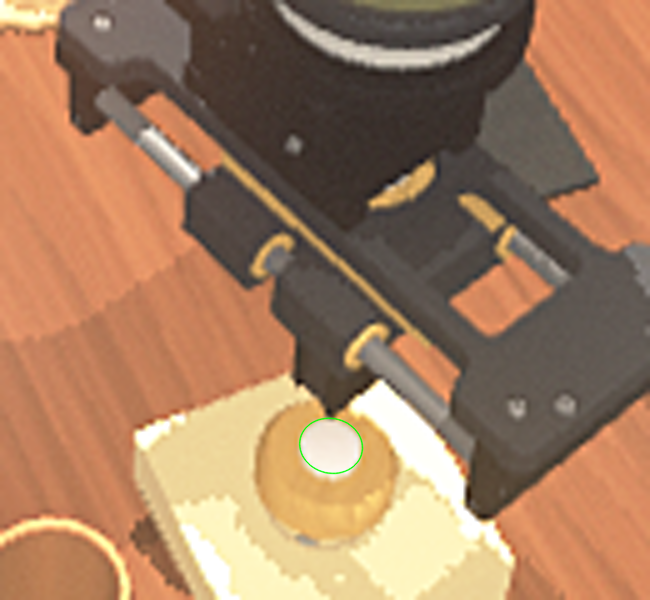

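Request:
{"name": "drive_tool", "arguments": {"increments": "1 10 0 0 255; 0 12 0 0 255; 0 6 0 0 255; 0 2 0 0 255; 0 1 0 0 255; 0 0 0 0 255"}}

```text
time: 32.1
position: [0.5091, -0.2286, 0.0604]
tool_rot: [-1.322, 1.014, -1.015]
ft_force: [0.4, -0.2, 0.0]
grip_width: 0.003
```

Request:
{"name": "drive_tool", "arguments": {"increments": "0 1 0.5 0 255; 0 1 0 0 255; 0 1 0 0 255; 0 0 0 0 255"}}

```text
time: 32.6
position: [0.5103, -0.2288, 0.0582]
tool_rot: [-1.322, 1.012, -1.016]
ft_force: [-0.2, -0.4, 4.9]
grip_width: -0.0
```

Request:
{"name": "drive_tool", "arguments": {"increments": "0 1 0 0 255; 0 0.5 0 0 255; 0 0 0 0 255"}}

```text
time: 32.98
position: [0.5108, -0.2289, 0.057]
tool_rot: [-1.321, 1.012, -1.017]
ft_force: [0.9, 0.2, 6.4]
grip_width: 0.008
```

Request:
{"name": "drive_tool", "arguments": {"increments": "0 1 -0.5 0 255; 0 1 -0.5 0 255; 0 0 0 0 255"}}

```text
time: 33.35
position: [0.509, -0.2288, 0.0541]
tool_rot: [-1.322, 1.013, -1.015]
ft_force: [0.4, 0.5, 3.4]
grip_width: 0.009
```

Request:
{"name": "drive_tool", "arguments": {"increments": "0 1 0 0 255; 0 1 0 0 255; 0 1 0 0 255; 0 1 0 0 255; 0 0 0 0 255"}}

```text
time: 33.98
position: [0.5082, -0.2285, 0.0494]
tool_rot: [-1.322, 1.015, -1.014]
ft_force: [1.0, 0.0, -0.0]
grip_width: 0.005
```

Request:
{"name": "drive_tool", "arguments": {"increments": "0 1 0 0 255; 0 1 0 0 255; 0 0.5 0 0 255; 0 0 0 0 255"}}

```text
time: 34.48
position: [0.5085, -0.2286, 0.0484]
tool_rot: [-1.323, 1.014, -1.014]
ft_force: [-3.3, 1.3, 10.4]
grip_width: 0.006
```

Request:
{"name": "drive_tool", "arguments": {"increments": "0 1 0 0 255; 0 0 0 0 255"}}

```text
time: 34.72
position: [0.5085, -0.2287, 0.0483]
tool_rot: [-1.323, 1.014, -1.015]
ft_force: [-6.2, 2.0, 15.6]
grip_width: 0.007
```

Hard stop at z≈0.048 matches home. Retreat and check.

Request:
{"name": "drive_tool", "arguments": {"increments": "0 -5 0 0 255; 0 -20 0 0 255; 0 -40 0 0 255; 0 -50 0 0 200; 40 -40 0 0 100; 55 -20 0 0 0; 55 0 0 0 0; 55 0 0 0 0; 30 0 0 0 0; 0 0 0 0 0; 0 0 0 0 0"}}

```text
time: 36.1
position: [0.5696, -0.4541, 0.2218]
tool_rot: [-1.321, 1.013, -1.013]
ft_force: [-0.3, 0.4, 0.1]
grip_width: 0.832
```

```bash
python3 - <<'E'
from h import *
s=get_image("scene");d=get_image("side");go(.5,-.2,.2)
overlay(s,[],"s20",None,1.5)
B=[circ(.5092,-.228,.038,.023),circ(.5092,-.228,.048,.01)]
overlay(s,B,"s21",(110,220,200,300),4)
overlay(d,B,"d21",(230,275,320,355),4)
cv2.imwrite("pics/a21.png",np.hstack([cv2.imread(f"pics/{n}21.png") for n in "sd"]))
overlay(d,[],"d20",None,1.5)
E
```

```text
t 36.2 pos [ 0.5697 -0.4538  0.2221] azx -74.87 tilt [ 6.e-04  1.e-04 -1.e+00] delta [-263.2   22.1   -1.1] rows@55 5.0 F [-0.5 -0.1 -0.3] g 0.923
```

View pics/s20.png

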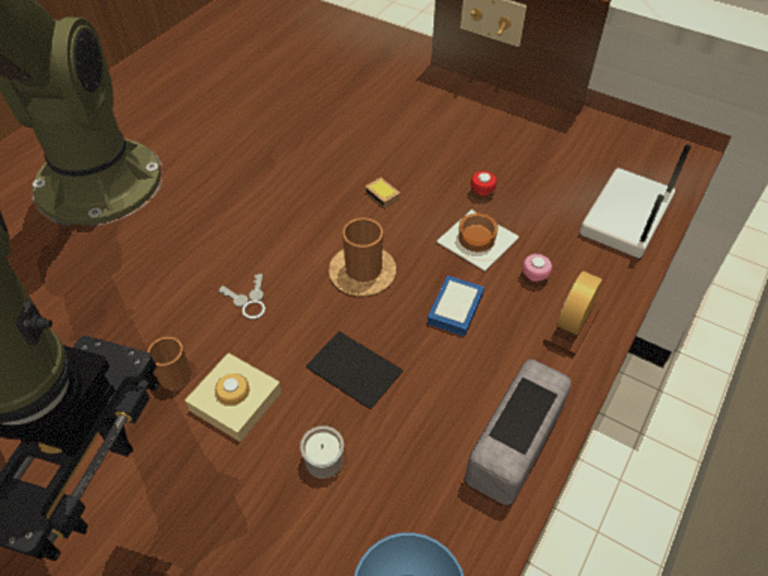

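View pics/a21.png

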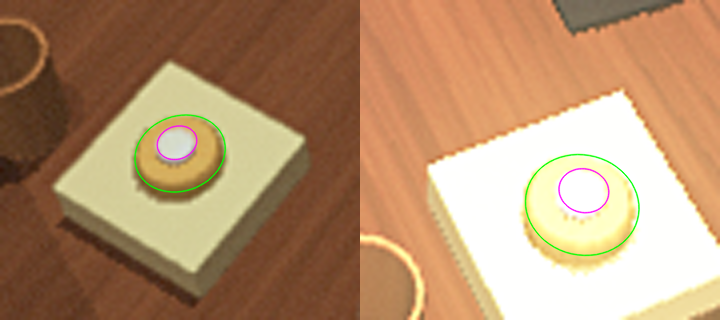

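View pics/d20.png

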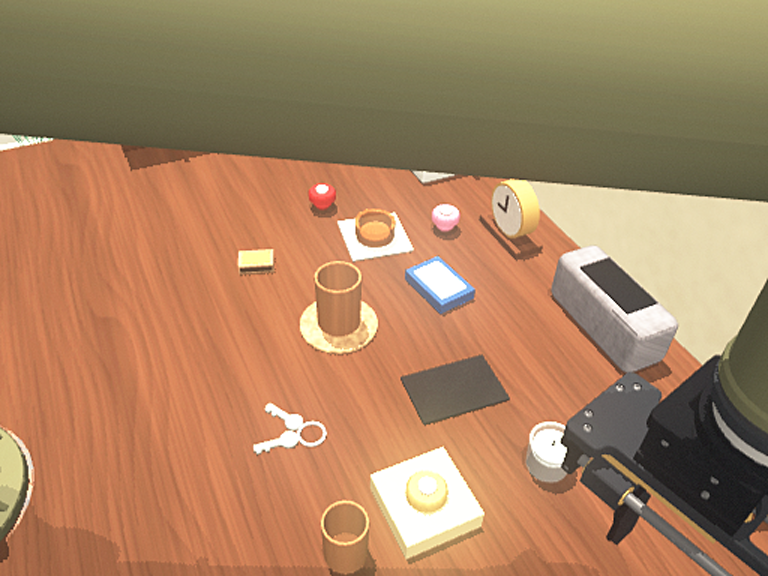

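```bash
python3 - <<'E'
from bench import workorder
print(workorder.close_job())
E
```

```text
the job is handed in; nothing more can be done
None
```

All three things are in their places and the job is handed in, with about 36 s of the 104 s used.

**What I did, in order:**
1. Parked the ashtray on the rubber mat.
2. Stood the larger cup on the coaster.
3. Rested the brass button in the socket hole, held by the sprung balls.
4. Set the ashtray on the marble tile.
5. Pressed the button home with the closed fingertips.

**Last checks:**
- **Cup:** it stands upright on the coaster. An overlay at the coaster's centre matched its rim within about 1–2 mm.
- **Ashtray:** it was set down in small steps and is about 2–3 mm from the tile's centre. The two cameras disagree by a few millimetres on exactly where the tile is.
- **Button:** it moved down about 10 mm, the resistance dropped midway, and it then met a hard stop. The fingertips stopped at 0.048 m, where the button's top should be when home. The highest push I read was 15.6 N, under the 25 N limit. The scene camera shows the collar on the block. In the side camera the button sits about 2 pixels off the overlay, on the low side, which I put down to calibration.
- **Bystanders:** the keyring, candle glass and card box look untouched in the last pictures. I checked this by eye and did not measure it.

No check failed outright. I have not seen a verdict, because the hand-in reports none.

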